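# Slide a chopping board out over the trimmings tray

### The job

Make the prep corner ready for sweeping trimmings off the board. Gently push the empty steel tray, square, right up against the end of the butcher's block that it stands in front of, and slide the thin white chopping board along the top of the block towards the tray until it overhangs that end of the block by 5 cm above the tray, with its edge parallel to the end of the block. Only slide the two things along, without lifting or tipping them, and leave everything else where it stands.

Things in the scene. Friction and masses are not known exactly. Their poses are not given: they have to be found in the camera images.
- block: Heavy wooden butcher's block on four 12 mm feet on the worktop; it does not move. 300 mm along its x, 380 mm along its y, top face 60 mm above the worktop. Origin: centre of its underside, at worktop height. The end in front of which the tray stands is its -y end: the upright face at y = -190 mm in its frame, solid from 12 to 60 mm above the worktop.
- block_edge (a point): The middle of the top edge of the block's -y end (in the block's frame x 0, y -190 mm, z 60 mm); axes as the block's. The overhang is measured from here along the block's -y.
- board: Thin rigid white chopping board lying loose on the block: 200 mm along x, 220 mm along y, 8 mm thick, about 0.3 kg. Origin: centre of its underside. Front edge (towards the tray, to overhang) at y -110 mm, rear edge at y +110 mm. A hand hole right through, 80 mm (x) by 24 mm (y), is centred at x 0, y +85 mm. Starts wholly on the block, a little crooked, 70 mm or more of bare block behind it.
- board_front (a point): The middle of the board's front edge, on its underside (in the board's frame x 0, y -110 mm, z 0); axes as the board's.
- tray: Empty open steel tray standing loose on the worktop in front of the block's -y end, some cm away and a little crooked: 180 mm along x, 120 mm along y over the rim, 45 mm high, upright 3 mm walls, rim standing out 2 mm, about 0.3 kg. Origin: centre of its underside. Its +y long side comes against the block (origin then 60 mm from the block's end face).
- salt_pot: Bystander: small round dark wooden salt pot with a lid, 48 mm across, 60 mm high, standing on the block at its rear corner (+x, +y). Origin: centre of its underside.
- pepper_mill: Bystander: turned wooden pepper mill, 54 mm across, 160 mm high, on the worktop beyond the block. Origin: centre of its underside.
- oil_bottle: Bystander: green glass oil bottle, 60 mm across, 200 mm high, on the worktop beyond the block. Origin: centre of its underside.
- jar: Bystander: glass storage jar with a wooden lid, 76 mm across, 110 mm high, on the worktop beyond the block. Origin: centre of its underside.
- mug: Bystander: white mug, 82 mm across, 95 mm high, handle at its +y, on the worktop to the right. Origin: centre of its underside.
- ramekin: Bystander: small white bowl, 84 mm across, 45 mm high, on the worktop beside the +x end of the tray. Origin: centre of its underside.
- spoon: Bystander: wooden spoon, 260 mm long, lying on the worktop to the right along its own x. Origin: under its middle.
There are look-alikes about, which are no part of the job. What is meant by the tray is not brown, and is the larger of those in its own colour.

How it is judged:
At the end, for the whole second after the job is handed in: Board flat on the block, front edge 40 to 60 mm past the block's end, parallel to the block within 0.09 rad and centred over the tray within 70 mm; tray flat on the worktop, its middle under 10 mm from touching the block's end, parallel within 0.09 rad; both at rest (y of board_front in the frame of block_edge between -0.06 and -0.04 m and angle between the y axis of each of board, tray and the y axis of block, either way round below 0.09 rad and angle between each of board, tray's own z axis and vertical below 0.03 rad and z of board in the frame of block between 0.056 and 0.064 m and x of board_front in the frame of tray between -0.07 and 0.07 m and y of tray in the frame of block above -0.26 m and height (world z) of tray below 0.004 m and linear speed of each of board, tray below 0.01 m/s).
It fails at once if the chopping board is lifted off the block or tipped (its middle or front edge more than 12 mm up, or tilted over 0.1 rad) (height (world z) of any of board, board_front above 0.072 m or angle between board's own z axis and vertical above 0.1 rad).
It fails at once if the tray is lifted (over 12 mm) or tipped (over 0.15 rad) (height (world z) of tray above 0.012 m or angle between tray's own z axis and vertical above 0.15 rad).
It fails at once if the board or the tray is pinched or shoved hard (over 40 N from the fingers) (contact force between the fingers and board above 40 N or contact force between the fingers and tray above 40 N).
It fails at once if another thing is moved by more than 30 mm or knocked over (distance of any of salt_pot, pepper_mill, oil_bottle, jar, mug, ramekin, spoon from where it was at the start of the episode above 0.03 m or angle between any of salt_pot, pepper_mill, oil_bottle, jar, mug, ramekin's own z axis and vertical above 0.5 rad).
It also fails if it takes over 67 s, if anything falls off the work surface, if the arm or the gripper's body presses on something with over 40 N, if the wrist force passes 120 N, or if a joint passes its speed limit or range.

### The arm

A 6-joint arm with a two-finger parallel gripper is mounted at the origin on the work surface. World frame = base frame: x ahead of the robot, y to its left, z up, the work surface at z = 0. Lengths are in m, angles in rad, forces in N, time in s.
With the tool pointing down it reaches from about 0.375 to 0.925 m from the base axis. Payload 5.7 kg.
Tool frame: the origin (TCP) lies at the very end of the fingers, on their centre line; the grasp point (between the pads) lies 19 mm behind it (env.grasp_offset is the z of the grasp point in the tool frame, in m); z points along the fingers, y is the line along which they close (so a half turn about z gives the same grasp; the last joint's range is limited). The gripper opens to 85 mm and grips with 20 to 120 N. Pads are 22 mm wide; open, the fingers measure 114 mm over their backs; the gripper's body (76 mm by 85 mm) begins 54 mm behind the grasp point. The pads swing forward as they close: fully open they stand 13 mm farther back than shut.
Start: joints at [-1.318, 0.359, 1.51, -0, 1.272, -0.115], TCP at [0.216, -0.56, 0.231] pointing down, gripper open.
Joint ranges: [-2.97, 2.97], [-1.01, 2.36], [0.21, 2.38], [-0.96, 4.11], [0.2, 2.71], [-2.98, 2.98]. Speed limits (rad/s): [2.39, 2.39, 3.14, 3.14, 3.14, 3.14].

### API

Orientations are given as [roll, pitch, yaw] about the fixed x, y, z axes, in that order (R = Rz(yaw) Ry(pitch) Rx(roll)).
In Python, from plant import env, jaws, telemetry, eyes, hand_in gives the robot as it stands. Calls block until the motion is done:
- env.goto(position, orientation): joint-space move of the TCP to a pose.
- env.move_linear(position, frame=None, vel=0.15, threshold=None): straight line of the TCP; frame=None keeps the orientation; vel is the mean speed in m/s. With threshold (N) it stops when the force on the tool has changed by that much, and returns True; else False.
- env.set_joints(angles): joint-space move.
- jaws.grip(opening): finger opening in m; the grip force is fixed at half the most; returns when the fingers have stopped.
- env.hold(seconds).
- env.inverse_kinematics(position, orientation): joint angles nearest the present ones, or None.
- telemetry.observe(): the state.
- eyes.capture(name): name is "side" or "top" or "wrist"; returns the picture (384x512x3 uint8, red, green, blue); there is no depth.
- eyes.camera_model(name): a dict with "vertical_fov" (degrees; the focal length in pixels is half the picture's height over the tangent of half this angle, whatever the lens; pixels are square), "cx", "cy" (the principal point, pixels), "pose" (4x4, takes a point from camera to world coordinates). Camera axes: x right, y up, looking along -z (the intrinsics and any distortion apply to the point x, -y, -z); pixel columns grow to the right and rows downward; lengths in m; the calibration is good to about 2 mm. A picture is of the moment at which its call begins: read the wrist's pose just before it. camera_model takes no time and is no camera call; for the wrist camera it gives the pose at the moment of the call.
A pose or a line that the arm cannot do raises env.IKError and nothing moves.
- hand_in(): hands the job in; it is judged then, once.
The state is a dict: "clock": time; "joint_pos": joint angles; "qvel": joint speeds; "tau": joint torques, N m; "ee_pos": TCP position; "tool_rot": TCP orientation; "force": force on the tool from outside, world axes, zero at the start; "wrist_torque": the same for the moment, N m; "finger_gap": finger opening in m; "finger_force": force on a finger pad.
Only numpy, scipy, OpenCV 4.12 (cv2) and the standard library are available. Lean on these libraries where they do the work, as an engineer would, in place of code of your own. Each camera call takes 0.05 s, during which the arm holds its last target. There are 200 camera calls.

## Working session

There is one attempt and no reset: what is moved stays moved. The work goes in short steps, each a Python script; the robot and the scene stay as the last script left them, time stands still between calls to the robot, and variables do not carry over. Pictures are saved under pics/ and viewed, at most 10 in all, crops included, and the job is handed in when it is done.

```bash
ls; mkdir -p pics; python3 - <<'E'
from plant import env,jaws,telemetry,eyes
import cv2
for n in ["top","side"]:
    im=eyes.capture(n); cv2.imwrite(f"pics/{n}0.png",cv2.resize(im[:,:,::-1],(800,600),interpolation=cv2.INTER_CUBIC))
    print(n,eyes.camera_model(n))
s=telemetry.observe(); print(s)
E
```

```text
pics
top {'vertical_fov': 48.38406117542189, 'cx': 254.8454091551798, 'cy': 195.34448527619298, 'pose': array([[ 2.33249041e-02,  9.97564935e-01, -6.57278452e-02,
         4.23747039e-01],
       [-9.99727315e-01,  2.33477601e-02, -4.20475452e-04,
        -3.81696202e-02],
       [ 1.11514640e-03,  6.57197297e-02,  9.97837499e-01,
         1.22137592e+00],
       [ 0.00000000e+00,  0.00000000e+00,  0.00000000e+00,
         1.00000000e+00]])}
side {'vertical_fov': 46.96787013182802, 'cx': 251.76028308507335, 'cy': 189.98354699572053, 'pose': array([[-0.71826534,  0.36111837, -0.59471709, -0.24049469],
       [-0.69571329, -0.38360833,  0.60731184,  0.70984897],
       [-0.00882697,  0.84996363,  0.52676742,  0.73195464],
       [ 0.        ,  0.        ,  0.        ,  1.        ]])}
{'clock': 0.1, 'joint_pos': array([-1.31810079e+00,  3.59457699e-01,  1.51133170e+00,  2.41591421e-05,
        1.27244015e+00, -1.15059217e-01]), 'qvel': array([ 1.22335470e-04,  2.28768679e-04, -1.91503522e-03, -2.82560597e-05,
        1.12148397e-03, -3.51343394e-04]), 'tau': array([-2.59285662e-04, -5.28651881e+01, -2.79348922e+01, -2.30446130e-04,
        4.93687287e-03,  2.70976227e-05]), 'ee_pos': array([ 0.21558719, -0.55929477,  0.23052003]), 'tool_rot': array([-3.13996923e+00, -2.10852602e-04,  3.67747465e-01]), 'force': array([ 0.19382093,  0.19069935, -0.27618555]), 'wrist_torque': array([0.00707022, 0.00509429, 0.01653038]), 'finger_force': 0.0, 'finger_gap': 0.08545560389742278}
```

View pics/top0.png

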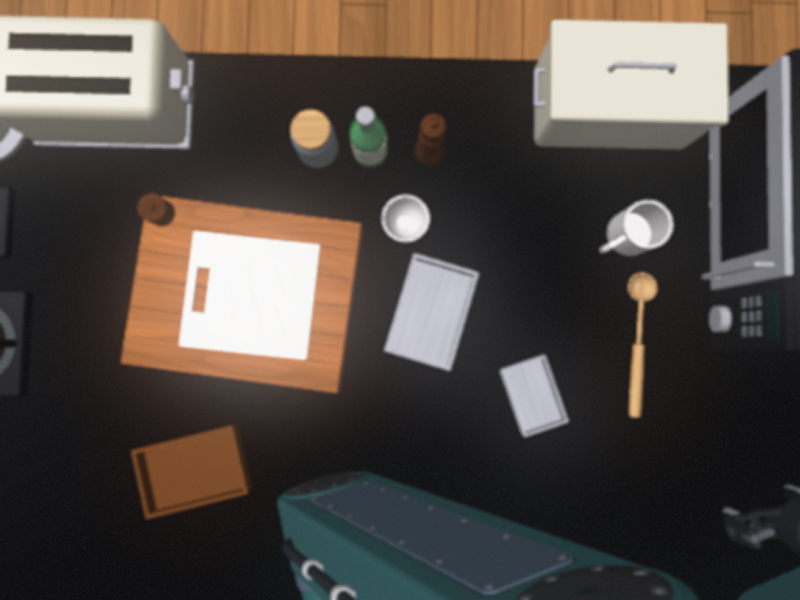

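View pics/side0.png

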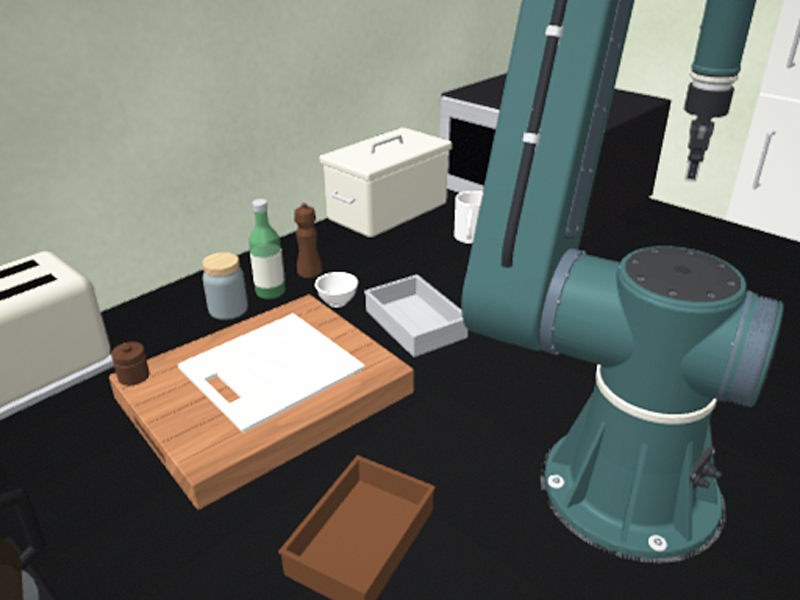

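Tray candidates in the 800x600 top view are the larger grey tray (432,312), the smaller grey one (534,396) and the brown one (190,472). By the description it is the one at (432,312). I'll check that choice in a close crop.

```bash
python3 - <<'E'
from plant import eyes
import cv2
im=eyes.capture("top")[:,:,::-1]; cv2.imwrite("pics/raw_top.png",im)
c=cv2.resize(im[118:288,72:322],(800,544),interpolation=cv2.INTER_CUBIC)
c=cv2.convertScaleAbs(c,alpha=1.0,beta=20)
cv2.imwrite("pics/crop0.png",c)
E
```

```text
(no output)
```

View pics/crop0.png

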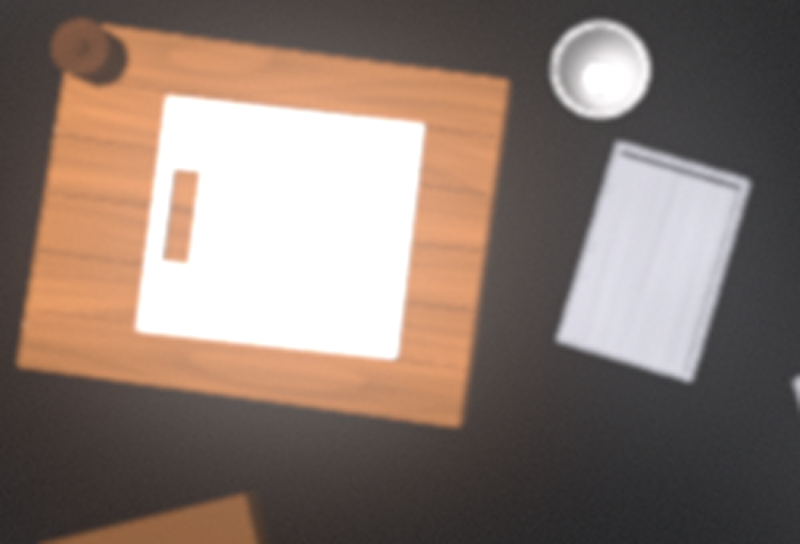

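The crop shows the larger grey steel tray with its rim corners at (616,142), (750,182), (692,382) and (557,341). The block's end runs from (510,80) to (462,427). The board's corners are (164,95), (425,123), (398,359) and (135,331). The ramekin is at (600,70).

```bash
cat > h.py <<'E'
from plant import env,jaws,telemetry,eyes
import numpy as np
def unproj(px,z,m):
    f=192/np.tan(np.radians(m["vertical_fov"])/2); px=np.atleast_2d(px).astype(float)
    d=np.c_[(px[:,0]-m["cx"])/f,-(px[:,1]-m["cy"])/f,-np.ones(len(px))]@m["pose"][:3,:3].T
    o=m["pose"][:3,3]; return (o+d*((z-o[2])/d[:,2])[:,None])[:,:2]
def crop(p,s=3.2,o=(72,118)): return (np.array(p,float)+.5)/s-.5+o
def fit(P,L):  # rigid fit local->world: yaw, origin
    P,L=np.array(P),np.array(L); a=P-P.mean(0); b=L-L.mean(0)
    t=np.arctan2((b[:,0]*a[:,1]-b[:,1]*a[:,0]).sum(),(a*b).sum()); R=np.array([[np.cos(t),-np.sin(t)],[np.sin(t),np.cos(t)]])
    o=P.mean(0)-R@L.mean(0); return t,o,np.linalg.norm(P-o-L@R.T,axis=1)
E
cat > t.py <<'E'
from h import *
m=eyes.camera_model("top")
def go(n,c,z,L):
    P=unproj(crop(c),z,m); t,o,r=fit(P,L); print(n,"yaw",t.round(4),"o",o.round(4),"res mm",(r*1e3).round(1)); print(P.round(4).tolist()); print("sides",np.linalg.norm(P-np.roll(P,-1,0),axis=1).round(4))
# image right=world -y ; local -y ->tray side (image right). local +x = up in image
go("block",[(510,80),(462,427),(17,367)],.06,[(.15,-.19),(-.15,-.19),(-.15,.19)])
go("board",[(164,95),(425,123),(398,359),(135,331)],.068,[(.1,.11),(.1,-.11),(-.1,-.11),(-.1,.11)])
go("tray",[(616,142),(750,182),(692,382),(557,341)],.045,[(.09,.06),(.09,-.06),(-.09,-.06),(-.09,.06)])
print("ramekin",unproj(crop([(601,69)]),.045,m),"pot",unproj(crop([(80,47)]),.06,m),"hole",unproj(crop([(181,216)]),.068,m))
print("wrist", eyes.camera_model("wrist"))
E
python3 t.py
```

```text
block yaw -0.1109 o [0.5165 0.2361] res mm [1.  0.7 0.3]
[[0.6436, 0.0311], [0.347, 0.0636], [0.3886, 0.4413]]
sides [0.2984 0.38   0.483 ]
board yaw -0.0817 o [0.5126 0.2213] res mm [2.2 1.7 1.7 1.3]
[[0.6223, 0.3246], [0.6035, 0.1018], [0.403, 0.1183], [0.4214, 0.3403]]
sides [0.2236 0.2011 0.2227 0.2015]
tray yaw -0.2661 o [ 0.4917 -0.0962] res mm [0.6 0.5 0.6 0.6]
[[0.5944, -0.0613], [0.5623, -0.178], [0.3889, -0.1309], [0.4212, -0.0145]]
sides [0.121  0.1797 0.1209 0.1794]
ramekin [[ 0.6580079  -0.04688465]] pot [[0.66358221 0.40109264]] hole [[0.5193383  0.30576338]]
wrist {'vertical_fov': 62.96431864571619, 'cx': 255.93613715493453, 'cy': 189.70117216906877, 'pose': array([[ 0.36012035,  0.8992451 ,  0.24833762,  0.27775012],
       [-0.93290397,  0.34766118,  0.09392491, -0.53536441],
       [-0.00187583, -0.26549942,  0.96410919,  0.37382099],
       [ 0.        ,  0.        ,  0.        ,  1.        ]])}
```

```bash
cat >> h.py <<'E'
BY=-0.1109; BO=np.array([.5165,.2361]); BR=np.array([[np.cos(BY),-np.sin(BY)],[np.sin(BY),np.cos(BY)]])
def W(x,y,z): return np.r_[BO+BR@[x,y],z]   # block frame -> world
def loc(p): return BR.T@(np.array(p)[:2]-BO)
ORI=[np.pi,0,np.pi/2+BY]
def st():
    s=telemetry.observe(); print("t",round(s["clock"],2),"loc",loc(s["ee_pos"]).round(4),"z",s["ee_pos"][2].round(4),"F",s["force"].round(1),"yaw",s["tool_rot"][2].round(3)); return s
E
python3 - <<'E'
from h import *
q=env.inverse_kinematics(W(.02,-.442,.15),ORI); print(q); ORI2=[np.pi,0,ORI[2]-np.pi]; print(env.inverse_kinematics(W(.02,-.442,.15),ORI2))
env.goto(W(.02,-.442,.15),ORI); st()
env.move_linear(W(.02,-.442,.010),vel=.08,threshold=8); st()
print(env.move_linear(W(.018,-.350,.010),vel=.03,threshold=8)); st()
print(env.move_linear(W(.015,-.312,.010),vel=.015,threshold=6)); st()
import cv2
cv2.imwrite("pics/top1.png",cv2.resize(eyes.capture("top")[:,:,::-1][118:288,72:322],(800,544),interpolation=cv2.INTER_CUBIC))
E
```

```text
[-0.52941245  0.34919743  1.75795963  0.          1.03443559 -0.41851245]
[-5.29412449e-01  3.49197435e-01  1.75795963e+00 -4.44089210e-16
  1.03443559e+00  2.72308020e+00]
t 1.82 loc [ 0.0203 -0.443 ] z 0.1503 F [-0.1 -0.9 -0. ] yaw 1.459
t 3.72 loc [ 0.0203 -0.4421] z 0.0104 F [ 0.1 -0.7 -0.1] yaw 1.46
False
t 6.93 loc [ 0.0181 -0.3501] z 0.01 F [-0.2 -3.4  0.6] yaw 1.46
True
t 8.78 loc [ 0.0154 -0.3192] z 0.0099 F [-1.1 -2.3  2. ] yaw 1.461
```

View pics/top1.png

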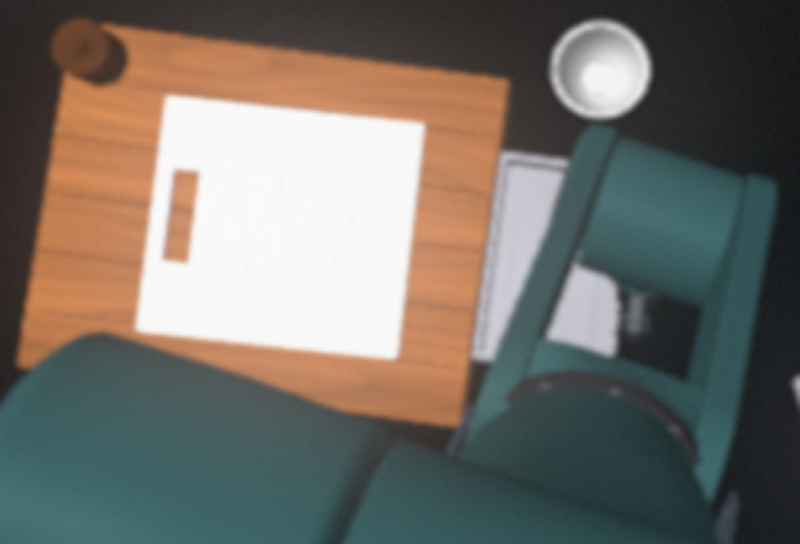

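The tray's inner rim now lies along the block's end, about (500,155) to (475,360). Next I'll back off and touch down on the bare block behind the board.

```bash
python3 - <<'E'
from h import *
env.move_linear(W(.018,-.36,.010),vel=.05); env.move_linear(W(.018,-.36,.2),vel=.15)
env.goto(W(-.004,.148,.15),ORI); st()
env.move_linear(W(-.004,.148,.09),vel=.08)
print(env.move_linear(W(-.004,.148,.045),vel=.01,threshold=4)); s=st()
z=s["ee_pos"][2]; env.move_linear(W(-.004,.148,z+.003),vel=.02); st()
E
```

```text
t 13.06 loc [-0.0033  0.147 ] z 0.1501 F [ 0.   0.1 -0.3] yaw 1.459
True
t 17.77 loc [-0.004  0.148] z 0.0469 F [-1.2 -0.3  6.6] yaw 1.46
t 18.11 loc [-0.0041  0.1479] z 0.0498 F [-0.4 -0.1  0.1] yaw 1.46
```

```bash
python3 - <<'E'
from h import *
import cv2
print(env.move_linear(W(-.004,.004,.0495),vel=.04,threshold=12)); st()
env.hold(.3)
env.move_linear(W(-.004,.03,.0495),vel=.05); env.move_linear(W(-.004,.03,.2),vel=.15)
env.set_joints([telemetry.observe()["joint_pos"][0]+.8,*telemetry.observe()["joint_pos"][1:]]); st()
cv2.imwrite("pics/top2.png",cv2.resize(eyes.capture("top")[:,:,::-1][118:288,122:322],(800,680),interpolation=cv2.INTER_CUBIC)[:600])
E
```

```text
False
t 21.86 loc [-0.0038  0.0042] z 0.0497 F [-0.4  4.4  3.2] yaw 1.46
t 25.63 loc [-0.3805  0.2781] z 0.199 F [ 0.1 -0.8  1.3] yaw 2.259
```

View pics/top2.png

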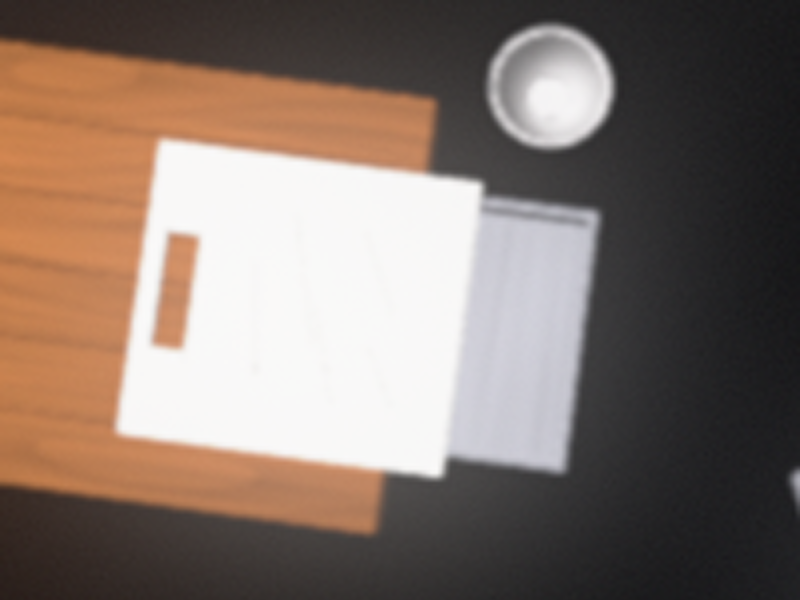

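The board is square to the block. Its corners are (157,139), (484,183), (442,478) and (117,434), the tray's outer rim runs from (600,212) to (567,473), and the block's end from (437,98) to (377,534).

```bash
python3 - <<'E'
from h import *
m=eyes.camera_model("top"); C=lambda p,z: unproj(crop(p,4,(122,118)),z,m)
e=C([(437,98),(377,534)],.06); print("block end",[loc(p).round(4) for p in e])
P=C([(157,139),(484,183),(442,478),(117,434)],.068); t,o,r=fit(P,[(.1,.11),(.1,-.11),(-.1,-.11),(-.1,.11)]); print("board dyaw",t-BY,loc(o),"front",loc(o)[1]-.11+.19,r)
Q=C([(600,212),(567,473)],.045); print("tray outer",[loc(p).round(4) for p in Q])
E
```

```text
block end [array([ 0.1505, -0.1891]), array([-0.1495, -0.1898])]
board dyaw 0.002363834192391334 [-0.00528782 -0.11762363] front -0.0376236292684643 [0.00280922 0.0020654  0.00121433 0.00056138]
tray outer [array([ 0.0893, -0.3106]), array([-0.0921, -0.3119])]
```

```bash
python3 - <<'E'
from h import *
import cv2
env.goto(W(-.004,.03,.15),ORI); env.move_linear(W(-.004,.03,.0495),vel=.08)
print(env.move_linear(W(-.004,-.0085,.0495),vel=.03,threshold=12)); st()
env.hold(.3)
env.move_linear(W(-.004,.02,.0495),vel=.05); env.move_linear(W(-.004,.02,.2),vel=.15)
q=telemetry.observe()["joint_pos"]; env.set_joints([q[0]+.8,*q[1:]]); st()
cv2.imwrite("pics/top3.png",cv2.resize(eyes.capture("top")[:,:,::-1][118:288,122:322],(800,680),interpolation=cv2.INTER_CUBIC)[:600])
E
```

```text
False
t 30.19 loc [-0.004  -0.0085] z 0.0495 F [ 0.9  1.4 -0.7] yaw 1.46
t 34.0 loc [-0.3734  0.2711] z 0.199 F [ 1.2 -0.   0. ] yaw 2.259
```

View pics/top3.png

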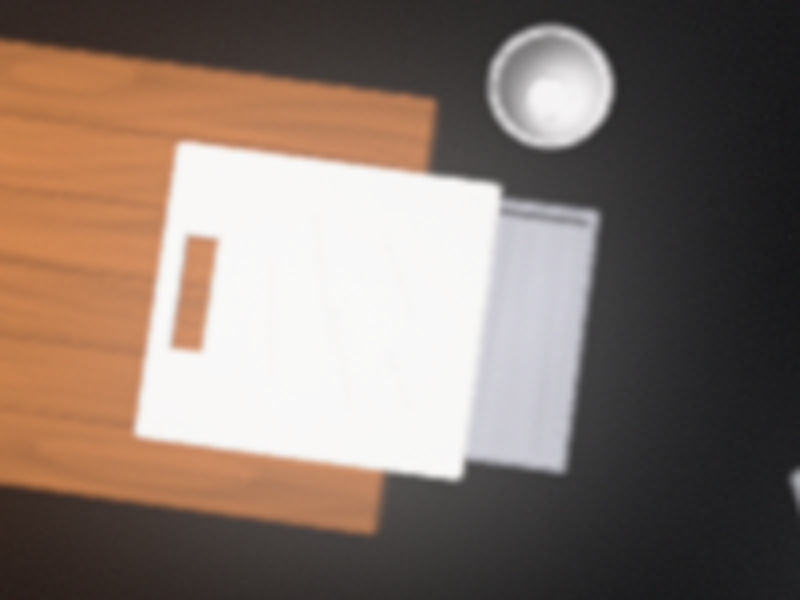

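The board's front edge now runs from (502,185) to (463,480). It moved about 18 px, or 12.5 mm, so the overhang is about 50 mm, and the tray hasn't moved.

```bash
python3 -c "
from plant import hand_in
print(hand_in())"
```

```text
the job is handed in; nothing more can be done
None
```

I've handed the job in, and no verdict came back: by the overhead camera the tray stands square about 1 mm from the block's end, and the board overhangs that end by about 50 mm, parallel to it.

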